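# Tighten the die ring of a soap extruder with a pin spanner

### The arm

A 6-joint arm with a two-finger parallel gripper is mounted at the origin on the work surface. World frame = base frame: x ahead of the robot, y to its left, z up, the work surface at z = 0. Lengths are in m, angles in rad, forces in N, time in s.
With the tool pointing down it reaches from about 0.35 to 0.85 m from the base axis. Payload 8.1 kg.
Tool frame: the origin (TCP) lies midway between the tips of the shut fingers; the grasp point (between the pads) lies 19 mm behind it (robot.tcp_to_grasp is the distance from the TCP to the grasp point, in m); z points along the fingers, y is the direction in which the jaws open and shut (so a half turn about z gives the same grasp; the last joint's range is limited). The gripper opens to 93 mm and grips with 3 to 60 N. Pads are 15 mm wide; open, the fingers measure 128 mm over their backs; the gripper's body (75 mm by 188 mm) begins 65 mm behind the grasp point.
Start: joints at [-1.199, 0.13, 1.488, -0, 1.523, -0.085], TCP at [0.265, -0.538, 0.219] pointing down, gripper open.
Joint ranges: [-2.96, 2.96], [-0.89, 2.26], [0.02, 2.5], [-1.34, 4.48], [0, 2.73], [-2.66, 2.66]. Speed limits (rad/s): [2.39, 2.39, 2.79, 3.14, 3.14, 3.14].

### API

Orientations are given as a rotation vector (axis times angle).
In Python, from plant import robot gives the robot as it stands.
- The arm moves only by the tool send_rows, never from a script. Its argument "series" is a list of rows, each an object of numbers: "wx", "wy", "wz": the turn, a rotation vector about the world's x, y, z in rad; "dx", "dy", "dz": the shift along the world's x, y, z in cm; "fingers": the closure in counts, from 0 (fully open) to 255 (shut). In form: [{"wx": .., "wy": .., "wz": .., "dx": .., "dy": .., "dz": .., "fingers": ..}, ...]. A call has 1 to 20 rows; each row shifts and turns the pose as measured when the row begins; what a row does not reach is not made up. A row lasts 1/12 s, in which the tool goes at most 41.7 mm and 7.16 degrees, less where a joint would pass 70% of its speed; a pose out of reach is approached as far as the arm can. A call is refused whole if a number of a shift passes 4.17 or a number of a turn 0.125, either way. A call with a gripper value outside its range is refused whole. The fingers move at their own pace and stop on an object; "newtons" is the grip in N (left out, the last holds). Time passes only in rows, so rows that do not move let the fingers close. It gives the time, the measured TCP pose, the force and the opening at its end, in the units of the state.
- robot.read_state(): the state, without advancing time (a new reading comes with each control period).
- robot.read_camera(name): name is "scene" or "top" or "wrist"; returns the picture (400x640x3 uint8, red, green, blue); there is no depth.
- robot.camera_info(name): a dict with "intrinsics" (3x3 intrinsics, pixels), "extrinsics" (4x4, takes a point from world to camera coordinates); the wrist camera has in their place "tool_from_camera" (4x4, takes a point from camera to tool coordinates, whose origin is the TCP and whose axes are the flange's). Camera axes: x right, y up, looking along -z (the intrinsics and any distortion apply to the point x, -y, -z); pixel columns grow to the right and rows downward; lengths in m; the calibration is good to about 2 mm. A picture is of the moment at which its call begins: read the wrist's pose just before it. camera_info takes no time and is no camera call.
- robot.close_job(): hands the job in, once; it reports no verdict.
The state is a dict: "t": time; "q": joint angles; "dq": joint speeds; "joint_torque": joint torques, N m; "tool_pos": TCP position; "orientation": TCP orientation; "force": force on the tool from outside, world axes, zero at the start; "wrist_torque": the same for the moment, N m; "opening": finger opening in m.
Only numpy, scipy, OpenCV 4.12 (cv2) and the standard library are available. Lean on these libraries where they do the work, as an engineer would, in place of code of your own. Each camera call takes 0.05 s, during which the arm holds its last target.

### The job

Take the two-pin spanner from its wooden stand, fit both pins fully into two opposite holes of the ring on top of the soap extruder, and turn the ring clockwise until it is fully tight against its stop; press only lightly while finding the holes and stop turning as soon as it comes up tight. Then stand the spanner back in the slot of its stand, upright, and let go, leaving the soap bar, the jar and the brass die where they are.

Things in the scene. Friction and masses are not known exactly. Their poses are not given: they have to be found in the camera images.
- spanner: Face pin spanner, 0.22 kg. Origin midway between the tips of its two pins, z up. Two 6 mm steel pins with round ends, at x = +26 and -26 mm, stand 9 mm below a steel bar (68 mm along x, 24 along y, z = 9 to 17 mm). A 16 mm stem carries a black flat-sided grip: 30 mm along x, 18 along y, z = 33 to 83 mm. Turned half round it is the same.
- stand: Fixed beech block, 120 mm along x, 70 along y, 30 high; origin at the centre of its underside, z up. A centred slot in its top, 66 mm along x, 14 wide, 16 deep, takes both spanner pins while the bar rests along the slot on the block's top (spanner origin then 21 mm above the stand's, x axes parallel).
- ring_centre (a point): Centre of the flat top of the aluminium ring, 90 mm above the bench, z up; it does not turn with the ring. Ring: 76 mm across, 18 high, on the extruder's fixed barrel. Six holes, 8 mm across, 11 deep, every 60 degrees on a 26 mm radius. No listed value tells where they stand: look, or turn the pins on the face under a light press until they drop in; that hardly turns the ring.
- ring (a joint): Turn of the ring about its upright axis, rad: 0 is fully tight, at a hard stop; negative is what is still to be turned clockwise seen from above (0.6 to 1.0 at the start). It turns against a steady drag of about 0.3 N m and stays where it is left. The pins have some 0.04 rad of play either way in the holes; the bar lies on the ring's face when they are fully in.
- soap_bar: Loose cream soap bar, 80 x 55 x 26 mm; origin at the centre of its underside. To be left alone.
- jar: Loose amber jar with black cap, 60 mm diameter, 75 mm high; origin at the centre of its underside. To be left alone.
- spare_die: Loose brass die, 52 mm across with a 20 mm bore, 12 mm high; origin at the centre of its underside. To be left alone.
Not all that is in view belongs to the job. What is shaped like the part that bears ring_centre but orange or pink is not meant.

How it is judged:
On the way, in this order (a step that is already met when the one before it is completed fails the run):
1. both pins of the spanner fully in ring holes: pin tips at least 6 mm below the ring's face, centred, spanner upright (z of spanner in the frame of ring_centre below -0.006 m and horizontal distance between spanner and ring_centre below 0.004 m and angle between spanner's own z axis and vertical below 0.12 rad), for 0.2 s.
2. the ring turned fully tight with the pins still in its holes (within 0.04 rad of the stop) (value of joint ring above -0.04 rad and z of spanner in the frame of ring_centre below -0.004 m and horizontal distance between spanner and ring_centre below 0.005 m), for 0.2 s.
At the end, for the whole second after the job is handed in: The ring is within 0.04 rad of its stop; the spanner stands upright (within 0.1 rad) and at rest on the stand with its pins in the slot, its bar on the block, within 12 mm of the stand's centre (value of joint ring above -0.04 rad and z of spanner in the frame of stand between 0.017 and 0.025 m and horizontal distance between spanner and stand below 0.012 m and angle between spanner's own z axis and vertical below 0.1 rad and linear speed of spanner below 0.02 m/s); the robot touches nothing.
It fails at once if the pins are pressed on the ring with more than 30 N before they are in its holes (contact force between spanner and ring above 30 N and z of spanner in the frame of ring_centre above -0.005 m).
It fails at once if the spanner presses or wrenches the ring with more than 60 N (contact force between spanner and ring above 60 N).
It fails at once if the fingers touch the ring with more than 3 N (contact force between the fingers and ring above 3 N).
It fails at once if a bystander is moved more than 15 mm (distance of any of soap_bar, jar, spare_die from where it was at the start of the episode above 0.015 m).
It also fails if it takes over 72 s, if anything falls off the work surface, if the arm or the gripper's body presses on something with over 40 N, if the wrist force passes 120 N, or if a joint passes its speed limit or range.

## Working session

There is one attempt and no reset: what is moved stays moved. The work goes in short steps, Python scripts to look and compute and a tool call to move; the robot and the scene stay as the last step left them, time stands still between calls to the robot, and variables do not carry over. Pictures are saved under pics/ and viewed, and the job is handed in when it is done.

Besides the shell and the picture viewer there is one more tool, called after "Request:" as name(argument=value, ...), one argument or row to a line, values as JSON. send_rows: Moves the arm, as the interface text tells. Its arguments: {"type":"object","properties":{"series":{"type":"array","items":{"type":"object","properties":{"wx":{"type":"number"},"wy":{"type":"number"},"wz":{"type":"number"},"dx":{"type":"number"},"dy":{"type":"number"},"dz":{"type":"number"},"fingers":{"type":"number"}}}},"newtons":{"type":"number"}},"required":["series"]}

```bash
ls; mkdir -p pics
python3 - <<'E'
from plant import robot
import cv2, numpy as np
np.set_printoptions(precision=4,suppress=True)
for n in ["scene","top","wrist"]:
    s=robot.read_state()
    im=robot.read_camera(n); cv2.imwrite(f"pics/{n}0.png",im[:,:,::-1])
    print(n,robot.camera_info(n))
print(robot.read_state()); print(robot.tcp_to_grasp)
E
```

```text
pics
scene {'intrinsics': array([[487.1839,   0.    , 323.2684],
       [  0.    , 487.1839, 198.5454],
       [  0.    ,   0.    ,   1.    ]]), 'extrinsics': array([[ 0.5839,  0.8118,  0.0026, -0.3367],
       [-0.5727,  0.4097,  0.7101,  0.2234],
       [ 0.5754, -0.4161,  0.7041, -1.3557],
       [ 0.    ,  0.    ,  0.    ,  1.    ]])}
top {'intrinsics': array([[470.8972,   0.    , 322.3019],
       [  0.    , 470.8972, 198.8225],
       [  0.    ,   0.    ,   1.    ]]), 'extrinsics': array([[-0.0198, -0.9998, -0.0002,  0.0438],
       [ 0.9936, -0.0197,  0.1114, -0.5497],
       [-0.1114,  0.002 ,  0.9938, -0.8266],
       [ 0.    ,  0.    ,  0.    ,  1.    ]])}
wrist {'intrinsics': array([[344.0059,   0.    , 321.6085],
       [  0.    , 344.0059, 201.5512],
       [  0.    ,   0.    ,   1.    ]]), 'tool_from_camera': array([[ 0.0012,  0.9619,  0.2735,  0.0761],
       [ 1.    , -0.0014,  0.0006, -0.0002],
       [ 0.001 ,  0.2735, -0.9619, -0.1659],
       [ 0.    ,  0.    ,  0.    ,  1.    ]])}
{'t': 0.15, 'q': array([-1.1994,  0.131 ,  1.489 , -0.    ,  1.523 , -0.0854]), 'dq': array([ 0.0003, -0.0029, -0.0045,  0.0008,  0.001 ,  0.0005]), 'joint_torque': array([  0.0003, -56.0473, -49.2336,   0.0769,   0.0305,  -0.0001]), 'tool_pos': array([ 0.2645, -0.5381,  0.2178]), 'orientation': array([-3.0586, -0.7111,  0.0003]), 'force': array([ 0.3869, -0.1285,  0.9889]), 'wrist_torque': array([-0.0191, -0.0008,  0.003 ]), 'opening': 0.09328758392430794}
0.0188
```

View pics/top0.png

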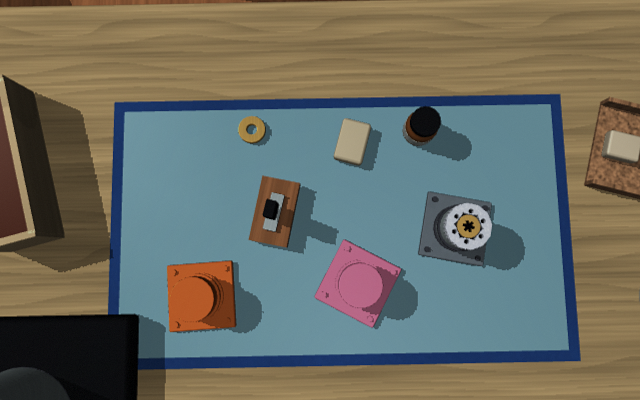

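View pics/scene0.png

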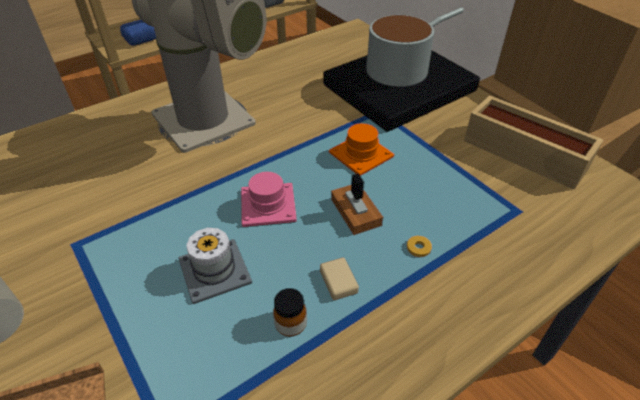

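View pics/wrist0.png

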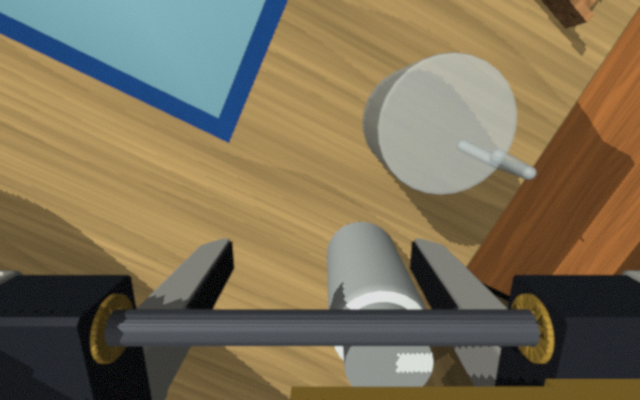

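The top view shows the stand with the spanner at about (274,212), the ring at (467,226) with dark holes and a brass centre. The pink and orange decoys are bare of holes. Next I measure these.

```bash
cat > h.py <<'E'
from plant import robot
import cv2, numpy as np
from scipy.spatial.transform import Rotation as R
np.set_printoptions(precision=4,suppress=True)
def cam(n,s=None):
    i=robot.camera_info(n);K=np.array(i["intrinsics"])
    if n=="wrist":
        T=np.eye(4);T[:3,:3]=R.from_rotvec(s["orientation"]).as_matrix();T[:3,3]=s["tool_pos"]
        E=np.linalg.inv(T@np.array(i["tool_from_camera"]))
    else: E=np.array(i["extrinsics"])
    return K,E
def cast(px,z,K,E):
    px=np.atleast_2d(px).astype(float)
    d=np.c_[(px[:,0]-K[0,2])/K[0,0],-(px[:,1]-K[1,2])/K[1,1],-np.ones(len(px))]
    C=np.linalg.inv(E);d=d@C[:3,:3].T;o=C[:3,3]
    return o+d*((z-o[2])/d[:,2])[:,None]
def proj(P,K,E):
    P=np.atleast_2d(P);c=P@E[:3,:3].T+E[:3,3]
    return np.c_[K[0,2]+K[0,0]*c[:,0]/-c[:,2],K[1,2]+K[1,1]*c[:,1]/c[:,2]]
E
python3 - <<'E'
import cv2,numpy as np
a=cv2.imread("pics/top0.png")
c=np.hstack([cv2.resize(a[165:260,235:335],None,fx=4,fy=4,interpolation=2),cv2.resize(a[180:275,415:515],None,fx=4,fy=4,interpolation=2)])
cv2.imwrite("pics/z1.png",c)
a=cv2.imread("pics/scene0.png")
c=np.hstack([cv2.resize(a[165:240,310:400],None,fx=4,fy=4,interpolation=2),cv2.resize(a[220:295,170:260],None,fx=4,fy=4,interpolation=2)])
cv2.imwrite("pics/z2.png",c)
E
```

```text
(no output)
```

View pics/z1.png

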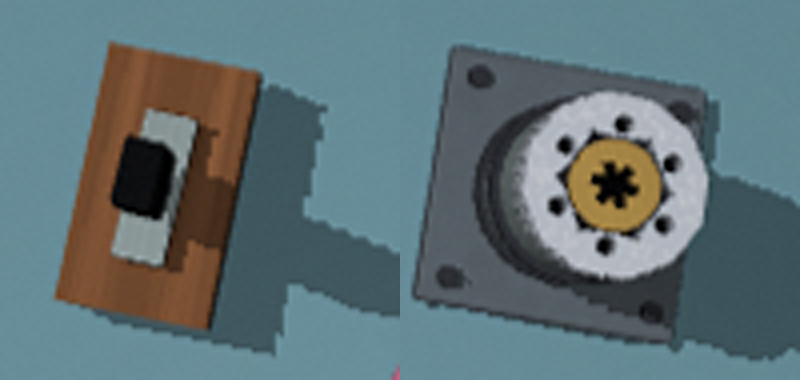

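View pics/z2.png

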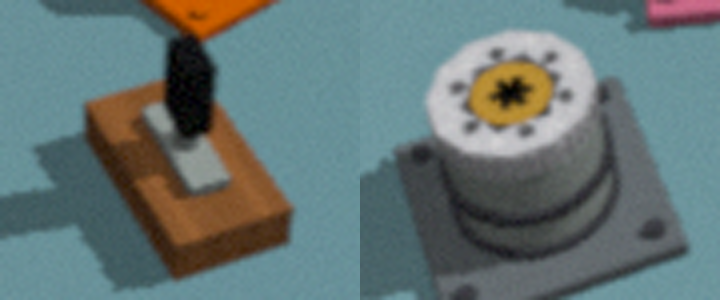

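Run:
```python
from h import *
K,E=cam("top")
f=lambda p,ox,oy:(np.array(p,float)+.5)/4-.5+[ox,oy]
S=cast(f([(112,43),(260,72),(212,328),(57,298)],235,165),.03,K,E)
c=S.mean(0);d=(S[3]+S[2]-S[0]-S[1]);print("stand",S[:,:2],c,np.arctan2(d[1],d[0]),[np.linalg.norm(S[i]-S[i-1]) for i in range(4)])
B=cast(f([(147,109),(197,118),(165,267),(112,257)],235,165),.021+.017,K,E)
d=(B[3]+B[2]-B[0]-B[1]);print("bar",B.mean(0),np.arctan2(d[1],d[0]),[np.linalg.norm(B[i]-B[i-1]) for i in range(4)])
H=cast(f(np.array([(624,124),(672,163),(663,224),(605,246),(556,206),(565,145)])-[400,0],415,180),.09,K,E)
c=H.mean(0);r=H-c;print("ring",c,np.hypot(r[:,0],r[:,1]),np.degrees(np.arctan2(r[:,1],r[:,0])),np.degrees(np.arctan2(r[:,1],r[:,0]))%60)
K,E=cam("scene")
g=lambda p,ox,oy:(np.array(p,float)+.5)/4-.5+[ox,oy]
H=cast(g(np.array([(496,52),(548,61),(565,97),(527,130),(472,127),(457,88)])-[360,0],170,220),.09,K,E)
c=H.mean(0);r=H-c;print("ring scene",c,np.hypot(r[:,0],r[:,1]),np.degrees(np.arctan2(r[:,1],r[:,0]))%60)
S=cast(g([(87,103),(185,77),(292,208),(177,240)],310,165),.03,K,E)
d=(S[3]+S[2]-S[0]-S[1]);print("stand scene",S.mean(0),np.arctan2(d[1],d[0]),[np.linalg.norm(S[i]-S[i-1]) for i in range(4)])
```

```text
stand [[0.5959 0.1414]
 [0.5811 0.0738]
 [0.4651 0.0971]
 [0.48   0.1668]] [0.5305 0.1198 0.03  ] 2.934412445752031 [np.float64(0.11871158050316127), np.float64(0.06918451856985934), np.float64(0.11835124466303659), np.float64(0.07133154208468466)]
bar [0.5284 0.1213 0.038 ] 2.9116614553891735 [np.float64(0.06847332145526029), np.float64(0.02300597384753608), np.float64(0.06859883543229335), np.float64(0.024213428045563527)]
ring [ 0.4933 -0.2115  0.09  ] [0.0261 0.0263 0.0259 0.0262 0.0263 0.0262] [ -12.2745  -70.9343 -130.8535  168.4603  108.8715   49.2624] [47.7255 49.0657 49.1465 48.4603 48.8715 49.2624]
ring scene [ 0.4957 -0.2114  0.09  ] [0.0275 0.0242 0.0261 0.0255 0.0256 0.026 ] [48.7231 47.5357 47.7767 50.6253 49.8397 48.8528]
stand scene [0.5317 0.1205 0.03  ] -0.1784822936788721 [np.float64(0.11468133285634315), np.float64(0.06080038584797173), np.float64(0.11595539806866197), np.float64(0.06722429449484114)]
```

Request:
send_rows(
  series=[
    {"dx": 1.3, "dy": 3.25, "wz": 0.124, "fingers": 0},
    {"dx": 1.3, "dy": 3.25, "wz": 0.124},
    {"dx": 1.3, "dy": 3.25, "wz": 0.124},
    {"dx": 1.3, "dy": 3.25, "wz": 0.124},
    {"dx": 1.3, "dy": 3.25, "wz": 0.124},
    {"dx": 1.3, "dy": 3.25, "wz": 0.124},
    {"dx": 1.3, "dy": 3.25, "wz": 0.124},
    {"dx": 1.3, "dy": 3.25, "wz": 0.124},
    {"dx": 1.3, "dy": 3.25, "wz": 0.124},
    {"dx": 1.3, "dy": 3.25, "wz": 0.124},
    {"dx": 1.3, "dy": 3.25, "wz": 0.124},
    {"dx": 1.3, "dy": 3.25, "wz": 0.124},
    {"dx": 1.3, "dy": 3.25, "wz": 0.124},
    {"dx": 1.3, "dy": 3.25, "wz": 0.124},
    {"dx": 1.3, "dy": 3.25, "wz": 0.124},
    {"dx": 1.3, "dy": 3.25, "wz": 0.124},
    {"dx": 1.3, "dy": 3.25, "wz": 0.124},
    {"dx": 1.3, "dy": 3.25, "wz": 0.124},
  ],
)

```text
schema error: expected keys wx, wy, wz, dx, dy, dz, fingers
```

Request:
send_rows(
  series=[
    {"wx": 0, "wy": 0, "wz": 0.124, "dx": 1.3, "dy": 3.25, "dz": 0, "fingers": 0},
    {"wx": 0, "wy": 0, "wz": 0.124, "dx": 1.3, "dy": 3.25, "dz": 0, "fingers": 0},
    {"wx": 0, "wy": 0, "wz": 0.124, "dx": 1.3, "dy": 3.25, "dz": 0, "fingers": 0},
    {"wx": 0, "wy": 0, "wz": 0.124, "dx": 1.3, "dy": 3.25, "dz": 0, "fingers": 0},
    {"wx": 0, "wy": 0, "wz": 0.124, "dx": 1.3, "dy": 3.25, "dz": 0, "fingers": 0},
    {"wx": 0, "wy": 0, "wz": 0.124, "dx": 1.3, "dy": 3.25, "dz": 0, "fingers": 0},
    {"wx": 0, "wy": 0, "wz": 0.124, "dx": 1.3, "dy": 3.25, "dz": 0, "fingers": 0},
    {"wx": 0, "wy": 0, "wz": 0.124, "dx": 1.3, "dy": 3.25, "dz": 0, "fingers": 0},
    {"wx": 0, "wy": 0, "wz": 0.124, "dx": 1.3, "dy": 3.25, "dz": 0, "fingers": 0},
    {"wx": 0, "wy": 0, "wz": 0.124, "dx": 1.3, "dy": 3.25, "dz": 0, "fingers": 0},
    {"wx": 0, "wy": 0, "wz": 0.124, "dx": 1.3, "dy": 3.25, "dz": 0, "fingers": 0},
    {"wx": 0, "wy": 0, "wz": 0.124, "dx": 1.3, "dy": 3.25, "dz": 0, "fingers": 0},
    {"wx": 0, "wy": 0, "wz": 0.124, "dx": 1.3, "dy": 3.25, "dz": 0, "fingers": 0},
    {"wx": 0, "wy": 0, "wz": 0.124, "dx": 1.3, "dy": 3.25, "dz": 0, "fingers": 0},
    {"wx": 0, "wy": 0, "wz": 0.124, "dx": 1.3, "dy": 3.25, "dz": 0, "fingers": 0},
    {"wx": 0, "wy": 0, "wz": 0.124, "dx": 1.3, "dy": 3.25, "dz": 0, "fingers": 0},
    {"wx": 0, "wy": 0, "wz": 0.124, "dx": 1.3, "dy": 3.25, "dz": 0, "fingers": 0},
    {"wx": 0, "wy": 0, "wz": 0.124, "dx": 1.3, "dy": 3.25, "dz": 0, "fingers": 0},
  ],
)

```text
t: 1.65
tool_pos: [0.497, 0.072, 0.2112]
orientation: [-0.679, -3.066, 0.01]
force: [0.3, -0.2, 0.4]
opening: 0.0929
```

Request:
send_rows(
  series=[
    {"wx": 0, "wy": 0, "wz": 0.11, "dx": 1.6, "dy": 2.4, "dz": 0, "fingers": 0},
    {"wx": 0, "wy": 0, "wz": 0.11, "dx": 1.6, "dy": 2.4, "dz": 0, "fingers": 0},
    {"wx": 0, "wy": 0, "wz": 0, "dx": 0, "dy": 0, "dz": 0, "fingers": 0},
  ],
)

```text
t: 1.9
tool_pos: [0.5301, 0.1291, 0.21]
orientation: [-0.299, -3.125, 0.008]
force: [0.2, 0.5, -0.3]
opening: 0.0926
```

```bash
cat >> h.py <<'E'
def need(pos,yawy):
    s=robot.read_state();Rm=R.from_rotvec(s["orientation"])
    y=np.array([np.cos(yawy),np.sin(yawy),0]);z=np.array([0,0,-1.]);T=np.c_[np.cross(y,z),y,z]
    w=(R.from_matrix(T)*Rm.inv()).as_rotvec()
    M=Rm.as_matrix()
    print("t",s["t"],"pos",s["tool_pos"],"yawy",np.arctan2(M[1,1],M[0,1]),"need cm",(np.array(pos)-s["tool_pos"])*100,"turn",w,"F",s["force"],"T",s["wrist_torque"],"open",s["opening"],"q6",s["q"][5])
E
python3 - <<'E'
from h import *
need([.5295,.1205,.16],-.215+np.pi/2)
s=robot.read_state();im=robot.read_camera("wrist");cv2.imwrite("pics/w1.png",im[:,:,::-1]);np.save("w1.npy",np.r_[s["tool_pos"],s["orientation"]])
E
```

```text
t 1.9 pos [0.5301 0.1291 0.21  ] yawy 1.3799185688995874 need cm [-0.059  -0.8596 -4.9998] turn [ 0.0046 -0.0025 -0.0241] F [ 0.1593  0.4566 -0.2833] T [ 0.0648 -0.2032 -0.0003] open 0.09261951112007542 q6 -1.2318279326378059
```

View pics/w1.png

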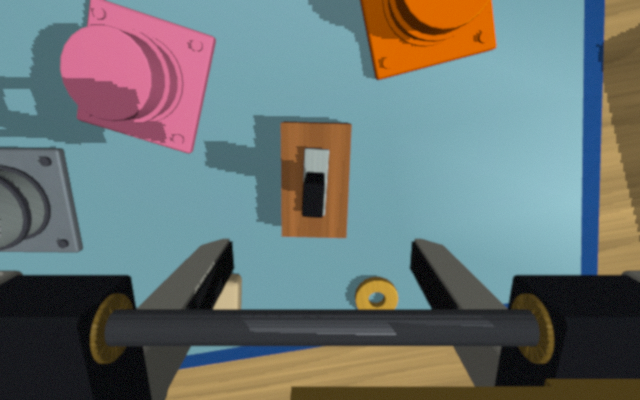

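The wrist view shows the stand, its corners at about (281,122),(350,123),(347,238),(281,237), with the bar at (303–328,149–217) partly behind the grip.

Run:
```python
from h import *
a=cv2.imread("pics/w1.png")
cv2.imwrite("pics/z3.png",cv2.resize(a[110:250,260:370],None,fx=4,fy=4,interpolation=2))
```

```text
(no output)
```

View pics/z3.png

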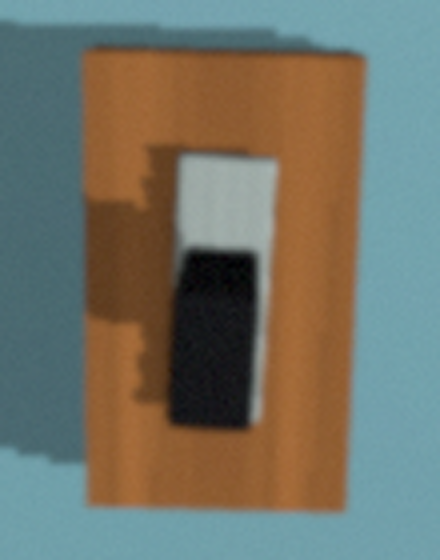

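Run:
```python
from h import *
w=np.load("w1.npy");K,E=cam("wrist",dict(tool_pos=w[:3],orientation=w[3:]))
f=lambda p:(np.array(p,float)+.5)/4-.5+[260,110]
def rect(n,p,z):
    S=cast(f(p),z,K,E);d=S[3]+S[2]-S[0]-S[1];print(n,S.mean(0),np.arctan(d[1]/d[0]),[round(float(np.linalg.norm(S[i]-S[i-1])),4) for i in range(4)])
rect("stand",[(82,52),(366,57),(346,511),(88,506)],.03)
rect("griptop",[(178,290),(257,292),(250,429),(169,427)],.104)
B=cast(f([(180,155),(277,158),(260,424)]),.038,K,E);print(B,(B[0]+B[2])/2,np.arctan2(*(B[2]-B[1])[[1,0]]))
```

```text
stand [0.5304 0.1215 0.03  ] -0.21025128162107476 [0.1193, 0.0697, 0.1195, 0.0695]
griptop [0.5282 0.1222 0.104 ] -0.25274183178237475 [0.0293, 0.016, 0.0292, 0.0169]
[[0.4932 0.119  0.038 ]
 [0.4983 0.1422 0.038 ]
 [0.5649 0.1253 0.038 ]] [0.529  0.1222 0.038 ] -0.24799907560613746
```

Request:
send_rows(
  series=[
    {"wx": 0.005, "wy": -0.003, "wz": -0.04, "dx": -0.1, "dy": -0.7, "dz": -2.5, "fingers": 0},
    {"wx": 0, "wy": 0, "wz": 0, "dx": 0, "dy": 0, "dz": -3, "fingers": 0},
    {"wx": 0, "wy": 0, "wz": 0, "dx": 0, "dy": 0, "dz": -3, "fingers": 0},
    {"wx": 0, "wy": 0, "wz": 0, "dx": 0, "dy": 0, "dz": -2.5, "fingers": 0},
    {"wx": 0, "wy": 0, "wz": 0, "dx": 0, "dy": 0, "dz": 0, "fingers": 0},
  ],
)

```text
t: 2.37
tool_pos: [0.5278, 0.1181, 0.0982]
orientation: [0.384, 3.115, -0.002]
force: [-1.3, -0.5, -0.6]
opening: 0.093
```

Run:
```python
from h import *
need([.529,.1217,.062],-.235+np.pi/2)
```

```text
t 2.3667 pos [0.5278 0.1181 0.0982] yawy 1.3255608746407952 need cm [ 0.1238  0.359  -3.6189] turn [0.0016 0.0033 0.0102] F [-1.3484 -0.5138 -0.6104] T [ 0.053  -0.0768  0.0221] open 0.09297260942038252 q6 -1.1982469938658453
```

Request:
send_rows(
  series=[
    {"wx": 0, "wy": 0.003, "wz": 0.01, "dx": 0.12, "dy": 0.35, "dz": -1.8, "fingers": 0},
    {"wx": 0, "wy": 0, "wz": 0, "dx": 0, "dy": 0, "dz": -1.4, "fingers": 0},
    {"wx": 0, "wy": 0, "wz": 0, "dx": 0, "dy": 0, "dz": 0, "fingers": 0},
  ],
)

```text
t: 2.62
tool_pos: [0.5282, 0.1193, 0.0665]
orientation: [-0.377, -3.118, 0.004]
force: [-0.0, -0.4, 0.1]
opening: 0.0928
```

Run:
```python
from h import *
need([.529,.1217,.062],-.235+np.pi/2)
```

```text
t 2.6167 pos [0.5282 0.1193 0.0665] yawy 1.3303026696745897 need cm [ 0.0793  0.2393 -0.4518] turn [ 0.0024 -0.0008  0.0055] F [-0.0003 -0.4134  0.0765] T [ 0.038  -0.1167  0.0177] open 0.09281818581974935 q6 -1.2004133630289342
```

Request:
send_rows(
  series=[
    {"wx": 0, "wy": 0, "wz": 0.005, "dx": 0.1, "dy": 0.3, "dz": -0.5, "fingers": 0},
    {"wx": 0, "wy": 0, "wz": 0, "dx": 0, "dy": 0, "dz": 0, "fingers": 200},
    {"wx": 0, "wy": 0, "wz": 0, "dx": 0, "dy": 0, "dz": 0, "fingers": 255},
    {"wx": 0, "wy": 0, "wz": 0, "dx": 0, "dy": 0, "dz": 0, "fingers": 255},
    {"wx": 0, "wy": 0, "wz": 0, "dx": 0, "dy": 0, "dz": 0, "fingers": 255},
    {"wx": 0, "wy": 0, "wz": 0, "dx": 0, "dy": 0, "dz": 0, "fingers": 255},
    {"wx": 0, "wy": 0, "wz": 0, "dx": 0, "dy": 0, "dz": 0, "fingers": 255},
    {"wx": 0, "wy": 0, "wz": 0, "dx": 0, "dy": 0, "dz": 0, "fingers": 255},
  ],
  newtons=55,
)

```text
t: 3.28
tool_pos: [0.5336, 0.1222, 0.0685]
orientation: [0.371, 3.111, -0.001]
force: [-0.5, -0.2, -0.5]
opening: 0.0514
```

Run:
```python
from h import *
need([.529,.1217,.062],-.235+np.pi/2)
```

```text
t 3.2833 pos [0.5336 0.1222 0.0685] yawy 1.3332249126300744 need cm [-0.4581 -0.0472 -0.6536] turn [0.0016 0.0084 0.0026] F [-0.5113 -0.2205 -0.5208] T [ 0.0582 -0.1267 -0.0051] open 0.05136480927035468 q6 -1.198968900035245
```

Request:
send_rows(
  series=[
    {"wx": 0, "wy": 0.008, "wz": 0, "dx": -0.45, "dy": 0, "dz": -0.6, "fingers": 255},
    {"wx": 0, "wy": 0, "wz": 0, "dx": 0, "dy": 0, "dz": 0, "fingers": 255},
  ],
)

```text
t: 3.45
tool_pos: [0.5291, 0.1223, 0.0626]
orientation: [0.372, 3.119, -0.002]
force: [-0.7, 0.3, -0.5]
opening: 0.0373
```

Run:
```python
from h import *
need([.529,.1217,.062],-.235+np.pi/2)
```

```text
t 3.45 pos [0.5291 0.1223 0.0626] yawy 1.3332507018823427 need cm [-0.009  -0.0556 -0.0591] turn [0.0015 0.0007 0.0025] F [-0.6714  0.3416 -0.5288] T [ 0.0328 -0.1827  0.0058] open 0.037293650474826835 q6 -1.1989617576189928
```

Request:
send_rows(
  series=[
    {"wx": 0, "wy": 0, "wz": 0, "dx": 0, "dy": 0, "dz": 0, "fingers": 255},
    {"wx": 0, "wy": 0, "wz": 0, "dx": 0, "dy": 0, "dz": 0, "fingers": 255},
    {"wx": 0, "wy": 0, "wz": 0, "dx": 0, "dy": 0, "dz": 0, "fingers": 255},
  ],
)

```text
t: 3.7
tool_pos: [0.5283, 0.1222, 0.0618]
orientation: [-0.372, -3.119, 0.003]
force: [0.6, 4.4, -2.8]
opening: 0.0177
```

Run:
```python
from h import *
need([.529,.1217,.062],-.235+np.pi/2)
```

```text
t 3.7 pos [0.5283 0.1222 0.0618] yawy 1.3332276291173735 need cm [ 0.0668 -0.0477  0.023 ] turn [ 0.0016 -0.0009  0.0026] F [ 0.61    4.3758 -2.8135] T [ 1.0637 -0.3144  0.1021] open 0.017720991448655125 q6 -1.1989281580963367
```

Request:
send_rows(
  series=[
    {"wx": 0, "wy": 0, "wz": 0, "dx": 0, "dy": 0, "dz": 0, "fingers": 255},
    {"wx": 0, "wy": 0, "wz": 0, "dx": 0, "dy": 0, "dz": 1, "fingers": 255},
    {"wx": 0, "wy": 0, "wz": 0, "dx": 0, "dy": 0, "dz": 2, "fingers": 255},
    {"wx": 0, "wy": 0, "wz": 0, "dx": 0, "dy": 0, "dz": 2.5, "fingers": 255},
    {"wx": 0, "wy": 0, "wz": 0, "dx": 0, "dy": 0, "dz": 2.5, "fingers": 255},
    {"wx": 0, "wy": 0, "wz": 0, "dx": 0, "dy": 0, "dz": 2.5, "fingers": 255},
    {"wx": 0, "wy": 0, "wz": 0, "dx": 0, "dy": 0, "dz": 2.5, "fingers": 255},
    {"wx": 0, "wy": 0, "wz": 0, "dx": 0, "dy": 0, "dz": 0, "fingers": 255},
  ],
)

```text
t: 4.37
tool_pos: [0.5228, 0.1214, 0.1963]
orientation: [-0.371, -3.109, 0.007]
force: [1.1, -0.4, -1.4]
opening: 0.0179
```

Run:
```python
from h import *
need([.4945,-.2115,.16],-.196+np.pi/2)
s=robot.read_state();im=robot.read_camera("wrist");cv2.imwrite("pics/w2.png",im[:,:,::-1]);np.save("w2.npy",np.r_[s["tool_pos"],s["orientation"]])
```

```text
t 4.3667 pos [0.5228 0.1214 0.1963] yawy 1.3331887303077372 need cm [ -2.8295 -33.2928  -3.6255] turn [ 0.0031 -0.0108  0.0416] F [ 1.0954 -0.3722 -1.3563] T [-0.0025 -0.2353  0.0491] open 0.017873926101264773 q6 -1.1993354921859989
```

View pics/w2.png

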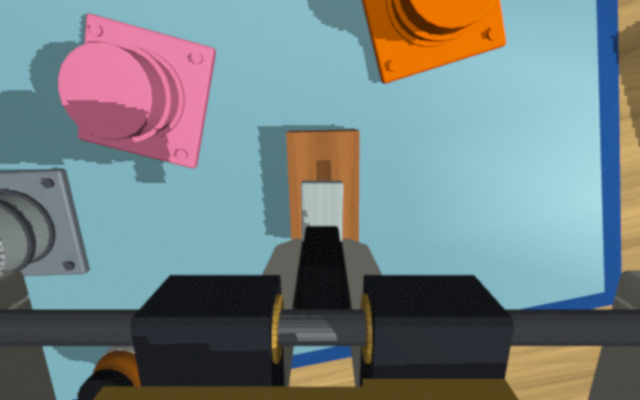

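Run:
```python
from h import *
a=cv2.imread("pics/w2.png")
cv2.imwrite("pics/z4.png",cv2.resize(a[150:260,260:390],None,fx=5,fy=5,interpolation=2))
```

```text
(no output)
```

View pics/z4.png

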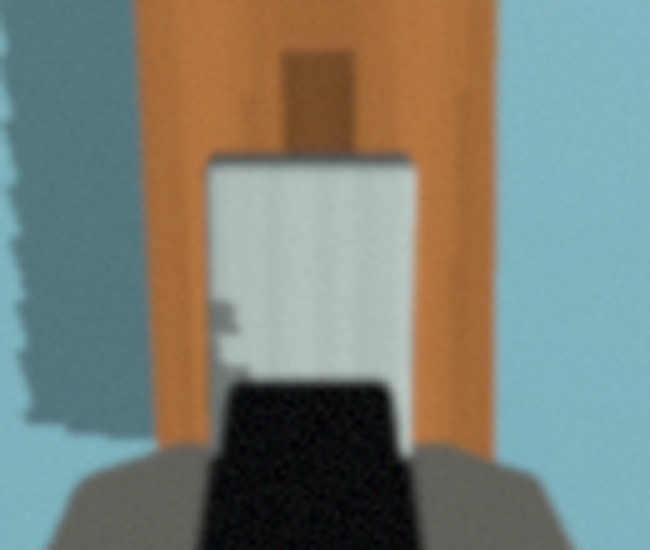

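Run:
```python
from h import *
K,_=cam("top");i=robot.camera_info("wrist");K=np.array(i["intrinsics"]);E=np.linalg.inv(np.array(i["tool_from_camera"]))
f=lambda p:(np.array(p,float)+.5)/5-.5+[260,150]
for z in (.022,.024,.026):print(cast(f([(208,164),(415,166),(414,440),(214,440)]),z,K,E))
```

```text
[[ 0.0341 -0.0111  0.022 ]
 [ 0.0339  0.0121  0.022 ]
 [ 0.001   0.0125  0.022 ]
 [ 0.001  -0.0109  0.022 ]]
[[ 0.0336 -0.0112  0.024 ]
 [ 0.0334  0.0122  0.024 ]
 [ 0.0002  0.0127  0.024 ]
 [ 0.0002 -0.011   0.024 ]]
[[ 0.0332 -0.0113  0.026 ]
 [ 0.0329  0.0123  0.026 ]
 [-0.0006  0.0128  0.026 ]
 [-0.0006 -0.0111  0.026 ]]
```

Request:
send_rows(
  series=[
    {"wx": 0.003, "wy": -0.01, "wz": 0.01, "dx": -0.3, "dy": -2.5, "dz": 0, "fingers": 255},
    {"wx": 0, "wy": 0, "wz": 0.01, "dx": -0.3, "dy": -3.5, "dz": 0, "fingers": 255},
    {"wx": 0, "wy": 0, "wz": 0.01, "dx": -0.3, "dy": -3.5, "dz": 0, "fingers": 255},
    {"wx": 0, "wy": 0, "wz": 0.01, "dx": -0.3, "dy": -3.5, "dz": 0, "fingers": 255},
    {"wx": 0, "wy": 0, "wz": 0, "dx": -0.3, "dy": -3.5, "dz": 0, "fingers": 255},
    {"wx": 0, "wy": 0, "wz": 0, "dx": -0.3, "dy": -3.5, "dz": 0, "fingers": 255},
    {"wx": 0, "wy": 0, "wz": 0, "dx": -0.3, "dy": -3.5, "dz": -0.5, "fingers": 255},
    {"wx": 0, "wy": 0, "wz": 0, "dx": -0.3, "dy": -3.5, "dz": -0.5, "fingers": 255},
    {"wx": 0, "wy": 0, "wz": 0, "dx": -0.2, "dy": -2.5, "dz": -0.5, "fingers": 255},
    {"wx": 0, "wy": 0, "wz": 0, "dx": 0, "dy": 0, "dz": 0, "fingers": 255},
  ],
)

```text
t: 5.25
tool_pos: [0.4851, -0.1819, 0.1646]
orientation: [-0.293, -3.109, -0.005]
force: [1.0, 0.6, -3.0]
opening: 0.018
```

Run:
```python
from h import *
need([.4945,-.2115,.16],-.196+np.pi/2)
```

```text
t 5.25 pos [ 0.4851 -0.1819  0.1646] yawy 1.38263370058832 need cm [ 0.9402 -2.9596 -0.4631] turn [-0.0051 -0.018  -0.0079] F [ 0.9857  0.6253 -3.0193] T [ 0.0872 -0.1327  0.0205] open 0.018023283642978664 q6 -1.8373894153424106
```

Request:
send_rows(
  series=[
    {"wx": -0.005, "wy": -0.018, "wz": -0.008, "dx": 0.5, "dy": -1.5, "dz": 0, "fingers": 255},
    {"wx": 0, "wy": 0, "wz": 0, "dx": 0.3, "dy": -1.1, "dz": 0, "fingers": 255},
    {"wx": 0, "wy": 0, "wz": 0, "dx": 0, "dy": 0, "dz": 0, "fingers": 255},
  ],
)

```text
t: 5.5
tool_pos: [0.49, -0.2088, 0.1593]
orientation: [-0.313, -3.119, -0.006]
force: [0.2, 0.3, -2.7]
opening: 0.0173
```

Run:
```python
from h import *
need([.4945,-.2115,.15],-.196+np.pi/2)
s=robot.read_state();im=robot.read_camera("wrist");cv2.imwrite("pics/w3.png",im[:,:,::-1]);np.save("w3.npy",np.r_[s["tool_pos"],s["orientation"]])
im=robot.read_camera("scene");cv2.imwrite("pics/s3.png",cv2.resize(im[170:300,140:300,::-1],None,fx=5,fy=4.6))
```

```text
t 5.5 pos [ 0.49   -0.2088  0.1593] yawy 1.370845514630834 need cm [ 0.4545 -0.2735 -0.9313] turn [-0.0044 -0.007   0.0039] F [ 0.1862  0.2528 -2.6542] T [ 0.0342 -0.1629 -0.0435] open 0.017313264274177956 q6 -1.870383640735426
```

View pics/w3.png

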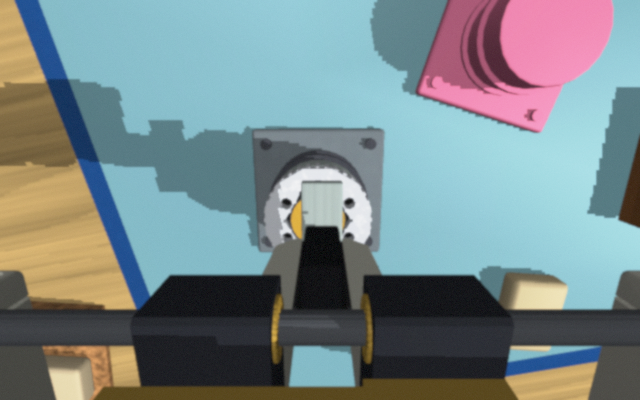

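View pics/s3.png

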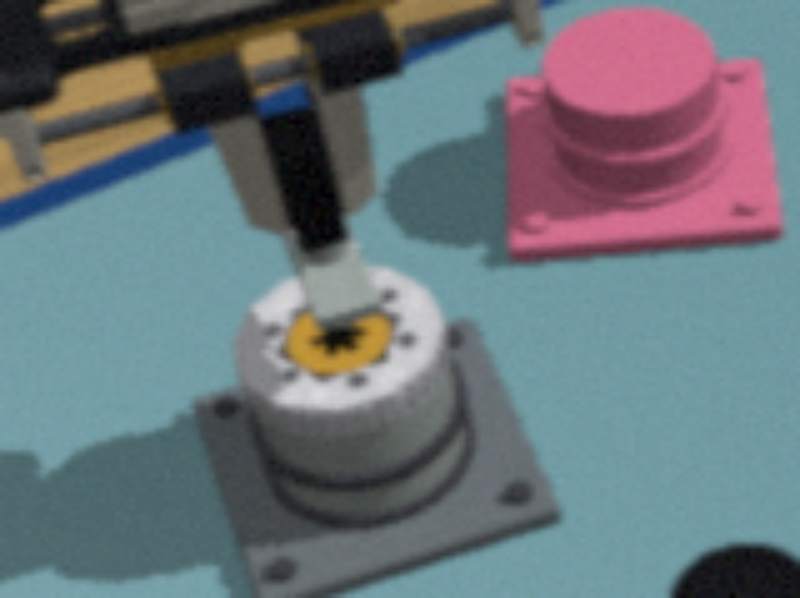

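The wrist view shows four ring holes near (286,203), (349,203), (287,237), (349,237). The bar lies between the pairs, so it is close to aligned. I'll refine this.

Run:
```python
from h import *
a=cv2.imread("pics/w3.png")
cv2.imwrite("pics/z5.png",cv2.resize(a[150:255,255:385],None,fx=6,fy=5.7,interpolation=2))
g=cv2.cvtColor(a,cv2.COLOR_BGR2GRAY)
K,E=cam("wrist",(lambda w:dict(tool_pos=w[:3],orientation=w[3:]))(np.load("w3.npy")))
for (x,y) in [(286,203),(349,203),(287,237),(349,237)]:
    p=g[y-6:y+7,x-6:x+7].astype(float);m=np.clip(120-p,0,None);yy,xx=np.mgrid[y-6:y+7,x-6:x+7]
    c=np.array([(m*xx).sum(),(m*yy).sum()])/m.sum();print(c,cast(c,.09,K,E))
```

```text
[286.1234 202.2919] [[ 0.4759 -0.231   0.09  ]]
[348.625  201.8491] [[ 0.4844 -0.1874  0.09  ]]
[287.7881 237.3322] [[ 0.5021 -0.2358  0.09  ]]
[348.0345 237.3073] [[ 0.5109 -0.1926  0.09  ]]
```

View pics/z5.png

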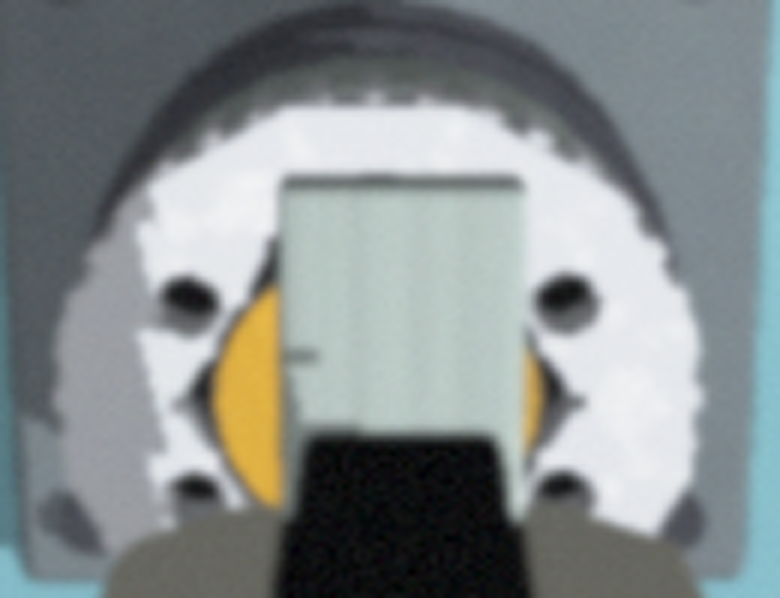

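Run:
```python
from h import *
w=np.load("w3.npy")
K,E=cam("wrist",dict(tool_pos=w[:3],orientation=w[3:]))
f=lambda p:(np.array(p,float)+.5)/[6,5.7]-.5+[255,150]
H=cast(f([(188,305),(567,304)]),.09,K,E)[:,:2]
d=H[1]-H[0];yaw=np.arctan2(d[1],d[0]);print("len",np.linalg.norm(d),"yawy",yaw)
c=H.mean(0)-.013*np.array([np.cos(yaw+np.pi/2),np.sin(yaw+np.pi/2)]);print("c",c)
M=R.from_rotvec(w[3:]).as_matrix();print("tool x",M[:,0],"y",M[:,1],"z",M[:,2])
# bar in world
B=cast(f([(282,182),(523,184)]),w[2]-.024,K,E)[:,:2];print(B,B.mean(0)-.034*M[:2,0], w[:2])
```

```text
len 0.044980514794484595 yawy 1.3736280771409235
c [ 0.4936 -0.2118]
tool x [-0.9801  0.1986  0.0078] y [0.1986 0.9801 0.0029] z [-0.007   0.0044 -1.    ]
[[ 0.4542 -0.2127]
 [ 0.4589 -0.1904]] [ 0.4899 -0.2083] [ 0.49   -0.2088]
```

Request:
send_rows(
  series=[
    {"wx": -0.004, "wy": -0.007, "wz": 0.003, "dx": 0.35, "dy": -0.3, "dz": -0.8, "fingers": 255},
    {"wx": 0, "wy": 0, "wz": 0, "dx": 0, "dy": 0, "dz": 0, "fingers": 255},
  ],
)

```text
t: 5.77
tool_pos: [0.4939, -0.2086, 0.1506]
orientation: [-0.304, -3.126, -0.003]
force: [-0.4, -0.2, -2.7]
opening: 0.0179
```

Run:
```python
from h import *
need([.4937,-.2121,.136],1.3735)
```

```text
t 5.7667 pos [ 0.4939 -0.2086  0.1506] yawy 1.3769432329282438 need cm [-0.0224 -0.3526 -1.4551] turn [-0.0018 -0.0003 -0.0034] F [-0.3924 -0.2228 -2.7421] T [ 0.0818 -0.0646 -0.0523] open 0.01788730187110316 q6 -1.8734454570365477
```

Request:
send_rows(
  series=[
    {"wx": -0.002, "wy": 0, "wz": -0.003, "dx": 0, "dy": -0.4, "dz": -0.8, "fingers": 255},
    {"wx": 0, "wy": 0, "wz": 0, "dx": 0, "dy": 0, "dz": 0, "fingers": 255},
  ],
)

```text
t: 5.93
tool_pos: [0.4943, -0.2114, 0.1415]
orientation: [-0.305, -3.126, 0.0]
force: [0.0, 0.1, -2.6]
opening: 0.0182
```

Run:
```python
from h import *
need([.4937,-.2121,.136],1.3735)
```

```text
t 5.9333 pos [ 0.4943 -0.2114  0.1415] yawy 1.3759966350942645 need cm [-0.056  -0.0733 -0.5526] turn [ 0.0001 -0.0004 -0.0025] F [ 0.0457  0.0832 -2.6369] T [ 0.0623 -0.1268 -0.0303] open 0.018239080706218748 q6 -1.8752754098993902
```

Quick re-measure from this closer position.

Run:
```python
from h import *
s=robot.read_state();im=robot.read_camera("wrist");np.save("w4.npy",np.r_[s["tool_pos"],s["orientation"]])
cv2.imwrite("pics/w4.png",im[:,:,::-1])
cv2.imwrite("pics/z6.png",cv2.resize(im[150:250,255:385,::-1],None,fx=6,fy=6,interpolation=2))
```

```text
(no output)
```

View pics/z6.png

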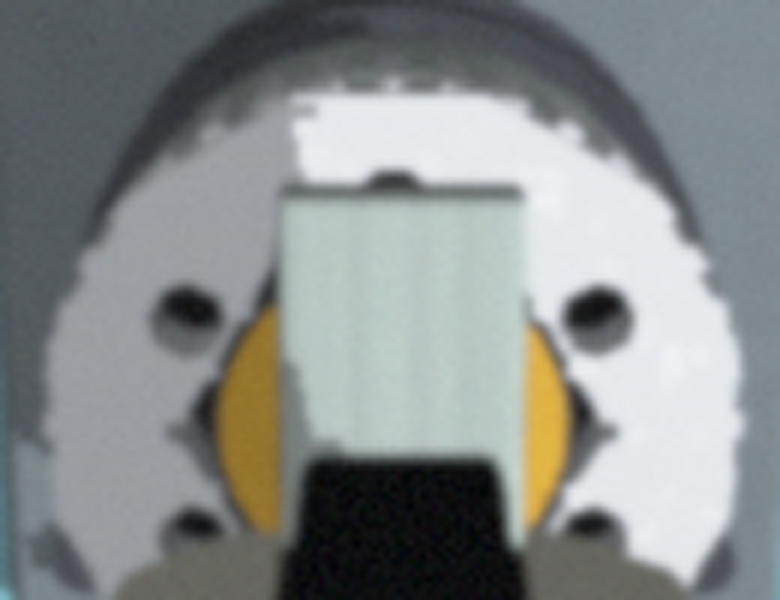

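Run:
```python
from h import *
w=np.load("w4.npy")
K,E=cam("wrist",dict(tool_pos=w[:3],orientation=w[3:]))
f=lambda p:(np.array(p,float)+.5)/6-.5+[255,150]
H=cast(f([(186,320),(599,319)]),.09,K,E)[:,:2]
d=H[1]-H[0];yaw=np.arctan2(d[1],d[0]);print("len",np.linalg.norm(d),"yawy",yaw)
c=H.mean(0)-.013*np.array([np.cos(yaw+np.pi/2),np.sin(yaw+np.pi/2)]);
M=R.from_rotvec(w[3:]).as_matrix()
B=cast(f([(281,190),(524,191),(280,520),(524,520)]),w[2]-.024,K,E)[:,:2];b=B[:2].mean(0)-.034*M[:2,0];print("c",c,"bar",b,"tool",w[:2],"diff mm",(c-b)*1000, "d tool mm",(M[:2,:2].T@(c-b))*1000)
for e in (B[1]-B[0],B[3]-B[1],B[2]-B[0]): print(np.arctan2(e[1],e[0]))
```

```text
len 0.045294433466564005 yawy 1.3792654139796396
c [ 0.4935 -0.2119] bar [ 0.4941 -0.211 ] tool [ 0.4943 -0.2114] diff mm [-0.5652 -0.893 ] d tool mm [ 0.3816 -0.9855]
1.3726301718645781
-0.17741464746821245
-0.21272784225025054
```

Request:
send_rows(
  series=[
    {"wx": 0, "wy": 0, "wz": 0.002, "dx": -0.07, "dy": -0.1, "dz": -0.5, "fingers": 255},
    {"wx": 0, "wy": 0, "wz": 0, "dx": 0, "dy": 0, "dz": -0.2, "fingers": 255},
  ],
)

```text
t: 6.15
tool_pos: [0.4945, -0.212, 0.1357]
orientation: [0.301, 3.126, -0.001]
force: [0.1, 0.2, -2.1]
opening: 0.0176
```

Run:
```python
from h import *
need([.4937,-.2123,.122],1.3765)
```

```text
t 6.15 pos [ 0.4945 -0.212   0.1357] yawy 1.3790682609189011 need cm [-0.0758 -0.029  -1.366 ] turn [ 0.0005  0.0015 -0.0026] F [ 0.1191  0.1926 -2.1194] T [ 0.0825 -0.1209  0.0062] open 0.017591241045492312 q6 -1.879719239571335
```

Request:
send_rows(
  series=[
    {"wx": 0, "wy": 0, "wz": 0, "dx": -0.1, "dy": -0.03, "dz": -0.3, "fingers": 255},
    {"wx": 0, "wy": 0, "wz": 0, "dx": 0, "dy": 0, "dz": -0.2, "fingers": 255},
  ],
)

```text
t: 6.32
tool_pos: [0.4934, -0.2123, 0.1303]
orientation: [0.3, 3.125, -0.001]
force: [-0.8, -0.2, -2.1]
opening: 0.0177
```

Run:
```python
from h import *
need([.4937,-.2123,.122],1.3765)
```

```text
t 6.3167 pos [ 0.4934 -0.2123  0.1303] yawy 1.3793079260539978 need cm [ 0.0263 -0.0049 -0.8268] turn [ 0.0006  0.0017 -0.0028] F [-0.8175 -0.1865 -2.0739] T [ 0.0103 -0.1277  0.0137] open 0.01773220166083649 q6 -1.8812633838463444
```

Request:
send_rows(
  series=[
    {"wx": 0, "wy": 0, "wz": 0, "dx": 0.02, "dy": 0, "dz": -0.2, "fingers": 255},
    {"wx": 0, "wy": 0, "wz": 0, "dx": 0, "dy": 0, "dz": -0.1, "fingers": 255},
  ],
)

```text
t: 6.48
tool_pos: [0.4935, -0.2122, 0.1267]
orientation: [0.3, 3.126, -0.0]
force: [-0.4, 0.9, -2.2]
opening: 0.0179
```

Run:
```python
from h import *
need([.4937,-.2123,.122],1.3765)
```

```text
t 6.4833 pos [ 0.4935 -0.2122  0.1267] yawy 1.3791417514371183 need cm [ 0.0246 -0.0097 -0.469 ] turn [ 0.0004  0.0015 -0.0026] F [-0.4154  0.9103 -2.2037] T [ 0.0363 -0.1161  0.0083] open 0.017912689568594275 q6 -1.8810539670329898
```

Going in with no contact force (~2 N is the spanner's weight). I continue in small steps until the bar lands.

Request:
send_rows(
  series=[
    {"wx": 0, "wy": 0, "wz": 0, "dx": 0, "dy": 0, "dz": -0.25, "fingers": 255},
    {"wx": 0, "wy": 0, "wz": 0, "dx": 0, "dy": 0, "dz": -0.1, "fingers": 255},
  ],
)

```text
t: 6.65
tool_pos: [0.4935, -0.2123, 0.1229]
orientation: [0.301, 3.126, -0.0]
force: [0.2, -0.0, -1.3]
opening: 0.0177
```

Run:
```python
from h import *
need([.4937,-.2123,.122],1.3765)
```

```text
t 6.65 pos [ 0.4935 -0.2123  0.1229] yawy 1.3789758664507892 need cm [ 0.0243 -0.0038 -0.0909] turn [ 0.0004  0.0016 -0.0025] F [ 0.2198 -0.0287 -1.3453] T [ 0.0666 -0.1401 -0.0031] open 0.01771005303669537 q6 -1.8809984864009064
```

Request:
send_rows(
  series=[
    {"wx": 0, "wy": 0, "wz": 0, "dx": 0, "dy": 0, "dz": -0.15, "fingers": 255},
    {"wx": 0, "wy": 0, "wz": 0, "dx": 0, "dy": 0, "dz": -0.05, "fingers": 255},
  ],
)

```text
t: 6.82
tool_pos: [0.4938, -0.2125, 0.1216]
orientation: [0.301, 3.125, -0.001]
force: [-2.8, 1.4, 6.4]
opening: 0.0176
```

Run:
```python
from h import *
need([.4937,-.2123,.122],1.3765)
im=robot.read_camera("scene");cv2.imwrite("pics/s5.png",cv2.resize(im[190:300,150:290,::-1],None,fx=5,fy=5))
```

```text
t 6.8167 pos [ 0.4938 -0.2125  0.1216] yawy 1.3789523713080802 need cm [-0.0137  0.0169  0.0381] turn [ 0.0009  0.0024 -0.0025] F [-2.8297  1.4326  6.359 ] T [0.4731 0.6061 0.0289] open 0.017612053924855764 q6 -1.8809712028569208
```

View pics/s5.png

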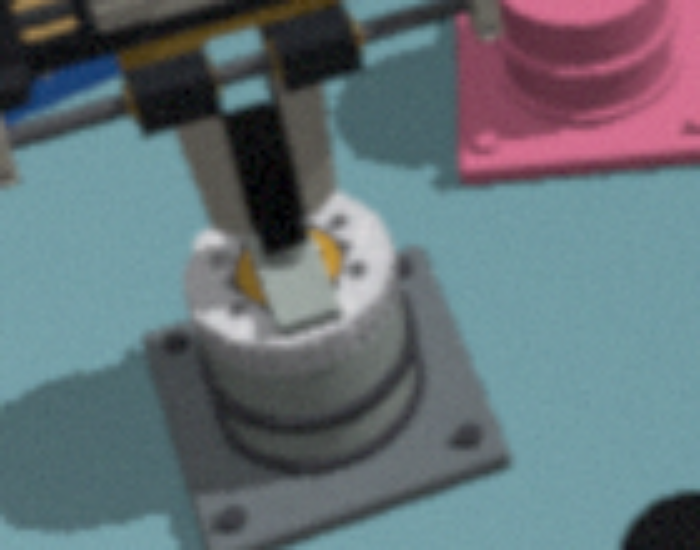

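Seated: the bar lies on the face, with about 8 N of upward reaction. Now turn clockwise (negative wz) in small steps, watching the torque.

Request:
send_rows(
  series=[
    {"wx": 0, "wy": 0, "wz": -0.03, "dx": 0, "dy": 0, "dz": 0, "fingers": 255},
    {"wx": 0, "wy": 0, "wz": -0.04, "dx": 0, "dy": 0, "dz": 0, "fingers": 255},
    {"wx": 0, "wy": 0, "wz": -0.04, "dx": 0, "dy": 0, "dz": 0, "fingers": 255},
  ],
)

```text
t: 7.12
tool_pos: [0.4939, -0.2123, 0.1219]
orientation: [0.474, 3.103, -0.001]
force: [-0.6, -0.3, -1.5]
opening: 0.0178
```

Run:
```python
from h import *
need([.4937,-.2123,.122],1.3765)
```

```text
t 7.1167 pos [ 0.4939 -0.2123  0.1219] yawy 1.2673134041346474 need cm [-0.0218 -0.0005  0.0078] turn [0.001  0.0025 0.1092] F [-0.6337 -0.2708 -1.478 ] T [-0.0236 -0.0484  0.3363] open 0.01775762738505871 q6 -1.7688195463366485
```

Request:
send_rows(
  series=[
    {"wx": 0, "wy": 0, "wz": -0.05, "dx": -0.02, "dy": 0, "dz": 0, "fingers": 255},
    {"wx": 0, "wy": 0, "wz": -0.05, "dx": 0, "dy": 0, "dz": -0.02, "fingers": 255},
    {"wx": 0, "wy": 0, "wz": -0.05, "dx": 0, "dy": 0, "dz": 0, "fingers": 255},
    {"wx": 0, "wy": 0, "wz": -0.05, "dx": 0, "dy": 0, "dz": -0.02, "fingers": 255},
    {"wx": 0, "wy": 0, "wz": -0.05, "dx": 0, "dy": 0, "dz": 0, "fingers": 255},
    {"wx": 0, "wy": 0, "wz": -0.05, "dx": 0, "dy": 0, "dz": -0.02, "fingers": 255},
  ],
)

```text
t: 7.62
tool_pos: [0.4939, -0.2123, 0.1219]
orientation: [0.95, 2.992, -0.003]
force: [-1.0, 0.2, 0.8]
opening: 0.0175
```

Run:
```python
from h import *
need([.4937,-.2123,.122],1.3765)
```

```text
t 7.6167 pos [ 0.4939 -0.2123  0.1219] yawy 0.9560500577674965 need cm [-0.023   0.0006  0.0135] turn [0.0023 0.0026 0.4204] F [-0.987   0.1886  0.8   ] T [0.138  0.1423 0.409 ] open 0.017526943283521362 q6 -1.455973533066493
```

Request:
send_rows(
  series=[
    {"wx": 0, "wy": 0, "wz": -0.03, "dx": 0, "dy": 0, "dz": 0, "fingers": 255},
    {"wx": 0, "wy": 0, "wz": -0.03, "dx": 0, "dy": 0, "dz": 0, "fingers": 255},
    {"wx": 0, "wy": 0, "wz": -0.03, "dx": 0, "dy": 0, "dz": 0, "fingers": 255},
    {"wx": 0, "wy": 0, "wz": -0.03, "dx": 0, "dy": 0, "dz": 0, "fingers": 255},
  ],
)

```text
t: 7.95
tool_pos: [0.4939, -0.2123, 0.1219]
orientation: [1.136, 2.926, -0.004]
force: [-0.4, 1.1, -0.8]
opening: 0.018
```

Run:
```python
from h import *
need([.4937,-.2123,.122],.9560)
```

```text
t 7.95 pos [ 0.4939 -0.2123  0.1219] yawy 0.8302838273493334 need cm [-0.0228 -0.0043  0.0103] turn [0.0034 0.0016 0.1257] F [-0.3566  1.119  -0.7772] T [0.0521 0.0268 0.3475] open 0.018030077905067856 q6 -1.329268308942605
```

Request:
send_rows(
  series=[
    {"wx": 0, "wy": 0, "wz": -0.025, "dx": 0, "dy": 0, "dz": -0.02, "fingers": 255},
    {"wx": 0, "wy": 0, "wz": -0.025, "dx": 0, "dy": 0, "dz": 0, "fingers": 255},
    {"wx": 0, "wy": 0, "wz": -0.025, "dx": 0, "dy": 0, "dz": 0, "fingers": 255},
  ],
)

```text
t: 8.2
tool_pos: [0.494, -0.2123, 0.1219]
orientation: [1.249, 2.88, -0.005]
force: [-0.5, -0.5, -1.6]
opening: 0.0177
```

Run:
```python
from h import *
need([.4937,-.2123,.122],.8303)
```

```text
t 8.2 pos [ 0.494  -0.2123  0.1219] yawy 0.7524614673831939 need cm [-0.0264 -0.004   0.0077] turn [0.004  0.0012 0.0778] F [-0.5304 -0.4596 -1.6004] T [-0.0087 -0.066   0.3532] open 0.017662961203827952 q6 -1.2508220861973804
```

Request:
send_rows(
  series=[
    {"wx": 0.001, "wy": 0, "wz": -0.025, "dx": 0, "dy": 0, "dz": -0.03, "fingers": 255},
    {"wx": 0.001, "wy": 0, "wz": -0.025, "dx": 0, "dy": 0, "dz": 0, "fingers": 255},
    {"wx": 0.001, "wy": 0, "wz": -0.025, "dx": 0, "dy": 0, "dz": 0, "fingers": 255},
  ],
)

```text
t: 8.45
tool_pos: [0.4939, -0.2123, 0.1219]
orientation: [1.359, 2.831, -0.002]
force: [-0.0, 0.3, -1.6]
opening: 0.0181
```

Run:
```python
from h import *
need([.4937,-.2123,.122],.7525)
```

```text
t 8.45 pos [ 0.4939 -0.2123  0.1219] yawy 0.675437616084477 need cm [-0.0245  0.0024  0.0094] turn [0.0016 0.0007 0.0771] F [-0.0148  0.2819 -1.6369] T [-0.0384 -0.0939  0.8841] open 0.018076421405080628 q6 -1.175710213287336
```

Torque rose from 0.35 to 0.88 N m, so this is likely the stop. One tiny confirming step:

Request:
send_rows(
  series=[
    {"wx": 0, "wy": 0, "wz": -0.008, "dx": 0, "dy": 0, "dz": 0, "fingers": 255},
    {"wx": 0, "wy": 0, "wz": 0, "dx": 0, "dy": 0, "dz": 0, "fingers": 255},
  ],
)

```text
t: 8.62
tool_pos: [0.494, -0.2123, 0.1219]
orientation: [1.37, 2.826, -0.003]
force: [-0.7, 0.2, -0.5]
opening: 0.0176
```

Run:
```python
from h import *
need([.4937,-.2123,.122],.6754)
im=robot.read_camera("wrist");cv2.imwrite("pics/w7.png",im[140:260,240:400,::-1].repeat(5,0).repeat(5,1))
```

```text
t 8.6167 pos [ 0.494  -0.2123  0.1219] yawy 0.6680866815946006 need cm [-0.0286  0.0018  0.0081] turn [0.0021 0.0005 0.0073] F [-0.6702  0.2388 -0.5005] T [-0.0069 -0.0071  0.9883] open 0.017645162297593574 q6 -1.167856999103151
```

View pics/w7.png

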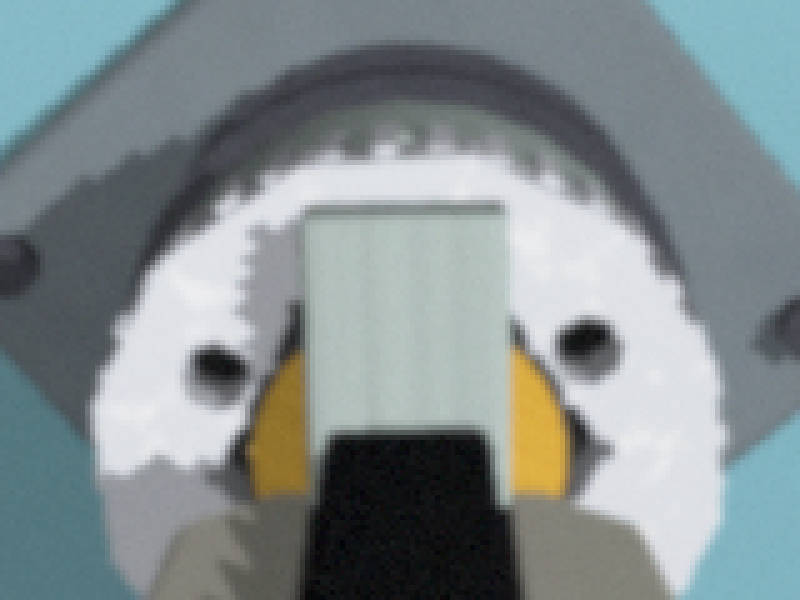

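Torque holds near 1 N m with the ring stationary. The holes at (218,375) and (588,348) lag the bar by about 0.07 rad (play plus compliance), which fits being hard on the stop. I back off to mid-play and then check the ring angle.

Request:
send_rows(
  series=[
    {"wx": 0, "wy": 0, "wz": 0, "dx": 0, "dy": 0, "dz": 0, "fingers": 255},
    {"wx": 0, "wy": 0, "wz": 0, "dx": 0, "dy": 0, "dz": 0, "fingers": 255},
    {"wx": 0, "wy": 0, "wz": 0.03, "dx": -0.02, "dy": 0, "dz": 0, "fingers": 255},
    {"wx": 0, "wy": 0, "wz": 0.03, "dx": 0, "dy": 0, "dz": 0, "fingers": 255},
  ],
)

```text
t: 9.0
tool_pos: [0.4939, -0.2123, 0.1218]
orientation: [1.28, 2.867, -0.003]
force: [0.4, 0.4, -2.1]
opening: 0.0175
```

Run:
```python
from h import *
need([.4937,-.2123,.122],.74)
s=robot.read_state();im=robot.read_camera("wrist");cv2.imwrite("pics/w8.png",im[140:260,240:400,::-1].repeat(5,0).repeat(5,1));np.save("w8.npy",np.r_[s["tool_pos"],s["orientation"]])
```

```text
t 9.0 pos [ 0.4939 -0.2123  0.1218] yawy 0.7312722099033779 need cm [-0.0221 -0.0047  0.0175] turn [0.0022 0.0009 0.0087] F [ 0.439   0.3906 -2.0687] T [ 0.0214 -0.1881  0.0101] open 0.017497713796131995 q6 -1.231125100265541
```

View pics/w8.png

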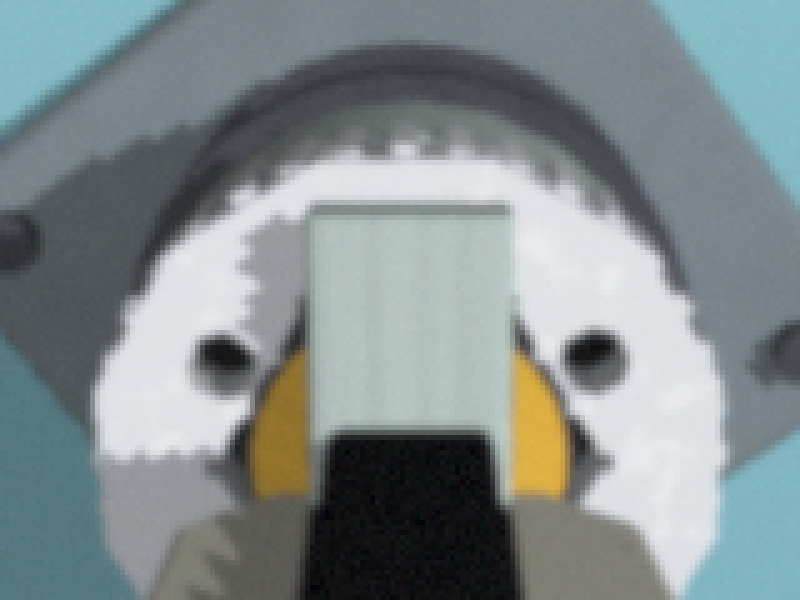

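Request:
send_rows(
  series=[
    {"wx": 0, "wy": 0, "wz": 0, "dx": 0, "dy": 0, "dz": 0.5, "fingers": 255},
    {"wx": 0, "wy": 0, "wz": 0, "dx": 0, "dy": 0, "dz": 0.7, "fingers": 255},
    {"wx": 0, "wy": 0, "wz": 0, "dx": 0, "dy": 0, "dz": 1.5, "fingers": 255},
    {"wx": 0, "wy": 0, "wz": 0, "dx": 0, "dy": 0, "dz": 2, "fingers": 255},
    {"wx": 0, "wy": 0, "wz": 0, "dx": 0, "dy": 0, "dz": 2, "fingers": 255},
    {"wx": 0, "wy": 0, "wz": 0, "dx": 0, "dy": 0, "dz": 0, "fingers": 255},
  ],
)

```text
t: 9.55
tool_pos: [0.4925, -0.2117, 0.1919]
orientation: [-1.287, -2.865, 0.001]
force: [1.2, -0.4, -0.2]
opening: 0.0179
```

Run:
```python
from h import *
need([.5295,.1212,.16],1.361)
im=robot.read_camera("top");cv2.imwrite("pics/t9.png",im[:,:,::-1])
```

```text
t 9.55 pos [ 0.4925 -0.2117  0.1919] yawy 0.7264971090725499 need cm [ 3.6963 33.2855 -3.1886] turn [ 0.0005 -0.0013  0.6345] F [ 1.2419 -0.3626 -0.2011] T [-0.0363 -0.193   0.0185] open 0.017882184446999058 q6 -1.2274633644412325
```

View pics/t9.png

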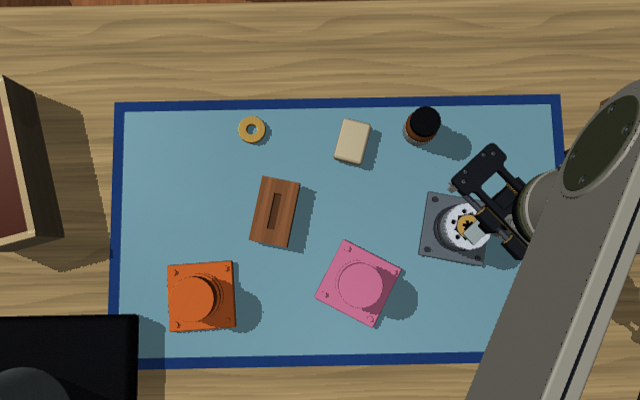

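The top view shows the spanner clear of the ring, the slot empty at about (275,210), and the bystanders in place. Returning to the stand.

Request:
send_rows(
  series=[
    {"wx": 0, "wy": 0, "wz": 0.065, "dx": 0.35, "dy": 2.5, "dz": 0, "fingers": 255},
    {"wx": 0, "wy": 0, "wz": 0.065, "dx": 0.35, "dy": 3.4, "dz": 0, "fingers": 255},
    {"wx": 0, "wy": 0, "wz": 0.065, "dx": 0.35, "dy": 3.4, "dz": 0, "fingers": 255},
    {"wx": 0, "wy": 0, "wz": 0.065, "dx": 0.35, "dy": 3.4, "dz": 0, "fingers": 255},
    {"wx": 0, "wy": 0, "wz": 0.065, "dx": 0.35, "dy": 3.4, "dz": 0, "fingers": 255},
    {"wx": 0, "wy": 0, "wz": 0.065, "dx": 0.35, "dy": 3.4, "dz": 0, "fingers": 255},
    {"wx": 0, "wy": 0, "wz": 0.065, "dx": 0.35, "dy": 3.4, "dz": 0, "fingers": 255},
    {"wx": 0, "wy": 0, "wz": 0.065, "dx": 0.35, "dy": 3.4, "dz": 0, "fingers": 255},
    {"wx": 0, "wy": 0, "wz": 0.05, "dx": 0.35, "dy": 2.5, "dz": 0, "fingers": 255},
    {"wx": 0, "wy": 0, "wz": 0, "dx": 0, "dy": 0, "dz": 0, "fingers": 255},
  ],
)

```text
t: 10.43
tool_pos: [0.5178, 0.0872, 0.1785]
orientation: [-0.405, -3.105, 0.004]
force: [0.3, -0.7, -2.1]
opening: 0.0174
```

Run:
```python
from h import *
need([.5295,.1212,.12],1.361)
im=cv2.imread("pics/t9.png")
cv2.imwrite("pics/z9.png",cv2.resize(im[165:260,235:335],None,fx=6,fy=6,interpolation=2))
```

```text
t 10.4333 pos [0.5178 0.0872 0.1785] yawy 1.3111532954079554 need cm [ 1.1664  3.4024 -5.8456] turn [ 0.0013 -0.0102  0.0499] F [ 0.3071 -0.7389 -2.1313] T [ 0.0742 -0.1506 -0.0259] open 0.017438534357998785 q6 -1.2417547608306203
```

View pics/z9.png

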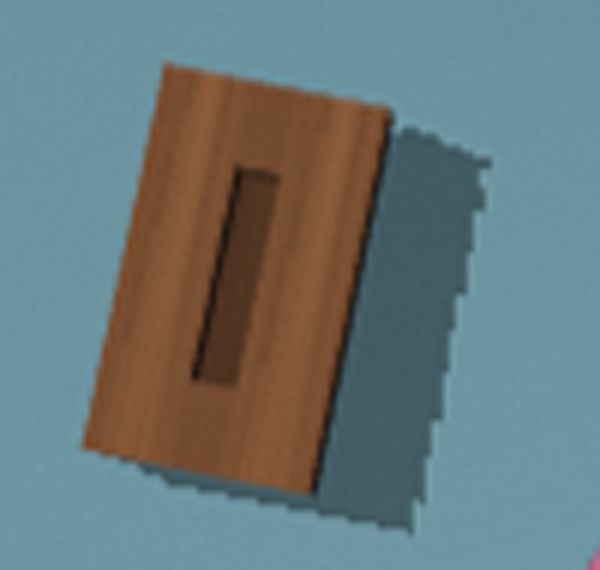

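Request:
send_rows(
  series=[
    {"wx": 0.001, "wy": -0.01, "wz": 0.025, "dx": 0.5, "dy": 1.6, "dz": -1.2, "fingers": 255},
    {"wx": 0, "wy": 0, "wz": 0.025, "dx": 0.5, "dy": 1.4, "dz": -1.2, "fingers": 255},
    {"wx": 0, "wy": 0, "wz": 0, "dx": 0, "dy": 0, "dz": -1.2, "fingers": 255},
    {"wx": 0, "wy": 0, "wz": 0, "dx": 0, "dy": 0, "dz": 0, "fingers": 255},
  ],
)

```text
t: 10.77
tool_pos: [0.5261, 0.1193, 0.1368]
orientation: [-0.324, -3.122, 0.003]
force: [-1.0, -1.1, -3.3]
opening: 0.0181
```

Run:
```python
from h import *
K,E=cam("top");f=lambda p:(np.array(p,float)+.5)/6-.5+[235,165]
S=cast(f([(237,168),(280,177),(237,386),(192,380)]),.03,K,E);d=S[3]+S[2]-S[0]-S[1];print("slot",S.mean(0),np.arctan(d[1]/d[0]))
need([.5295,.1212,.10],1.361)
s=robot.read_state();im=robot.read_camera("wrist");cv2.imwrite("pics/w10.png",im[110:260,240:400,::-1].repeat(4,0).repeat(4,1));np.save("w10.npy",np.r_[s["tool_pos"],s["orientation"]])
```

```text
slot [0.5304 0.121  0.03  ] -0.21416953747094294
t 10.7667 pos [0.5261 0.1193 0.1368] yawy 1.3638543602341475 need cm [ 0.3422  0.1946 -3.6844] turn [ 0.0013 -0.0034 -0.0029] F [-0.9861 -1.0784 -3.2505] T [ 0.0804 -0.0576 -0.003 ] open 0.018105998024945363 q6 -1.2352568858987563
```

View pics/w10.png

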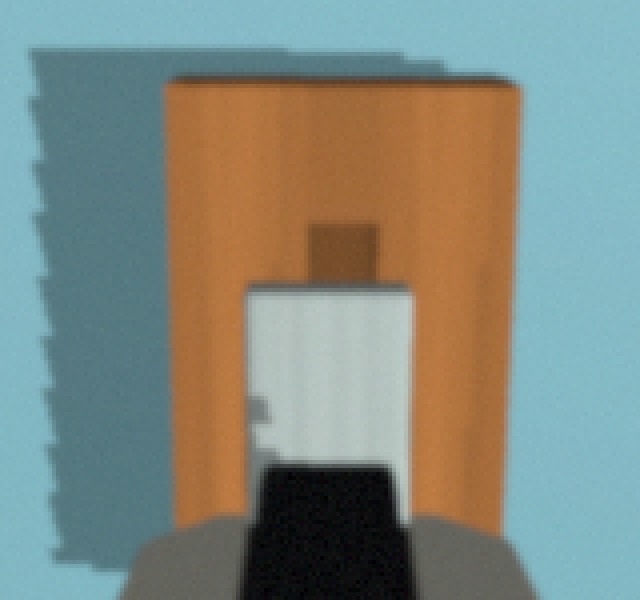

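Request:
send_rows(
  series=[
    {"wx": 0.001, "wy": -0.003, "wz": -0.003, "dx": 0.4, "dy": 0.25, "dz": -1.5, "fingers": 255},
    {"wx": 0, "wy": 0, "wz": 0, "dx": 0, "dy": 0, "dz": -1.5, "fingers": 255},
    {"wx": 0, "wy": 0, "wz": 0, "dx": 0, "dy": 0, "dz": -0.5, "fingers": 255},
    {"wx": 0, "wy": 0, "wz": 0, "dx": 0, "dy": 0, "dz": 0, "fingers": 255},
  ],
)

```text
t: 11.15
tool_pos: [0.5309, 0.1178, 0.103]
orientation: [0.34, 3.122, -0.001]
force: [-0.1, 1.1, -2.5]
opening: 0.0174
```

Run:
```python
from h import *
need([.5297,.121,.062],1.359)
```

```text
t 11.15 pos [0.5309 0.1178 0.103 ] yawy 1.3536258742609417 need cm [-0.1225  0.3189 -4.105 ] turn [0.001  0.0013 0.0054] F [-0.0722  1.0885 -2.5346] T [ 0.0448 -0.1038 -0.0262] open 0.017416309259622793 q6 -1.2284228952850647
```

Request:
send_rows(
  series=[
    {"wx": 0, "wy": 0, "wz": 0.005, "dx": -0.1, "dy": 0.35, "dz": -1.5, "fingers": 255},
    {"wx": 0, "wy": 0, "wz": 0, "dx": 0, "dy": 0, "dz": -0.4, "fingers": 255},
    {"wx": 0, "wy": 0, "wz": 0, "dx": 0, "dy": 0, "dz": 0, "fingers": 255},
  ],
)

```text
t: 11.4
tool_pos: [0.5311, 0.1192, 0.0862]
orientation: [0.338, 3.12, -0.001]
force: [-0.4, -0.5, -1.3]
opening: 0.0177
```

Run:
```python
from h import *
need([.5297,.121,.062],1.359)
```

```text
t 11.4 pos [0.5311 0.1192 0.0862] yawy 1.3549279259781526 need cm [-0.1447  0.1764 -2.4204] turn [0.0012 0.0036 0.0041] F [-0.3921 -0.4885 -1.3017] T [ 0.0412 -0.0947 -0.0134] open 0.01771610963969734 q6 -1.2265742305587912
```

Request:
send_rows(
  series=[
    {"wx": 0, "wy": 0.003, "wz": 0.004, "dx": -0.15, "dy": 0.2, "dz": -0.7, "fingers": 255},
    {"wx": 0, "wy": 0, "wz": 0, "dx": 0, "dy": 0, "dz": -0.3, "fingers": 255},
    {"wx": 0, "wy": 0, "wz": 0, "dx": 0, "dy": 0, "dz": -0.3, "fingers": 255},
  ],
)

```text
t: 11.65
tool_pos: [0.5315, 0.1207, 0.0757]
orientation: [0.333, 3.119, -0.001]
force: [-0.1, 0.1, -2.0]
opening: 0.0176
```

Run:
```python
from h import *
need([.5297,.121,.062],1.359)
```

```text
t 11.65 pos [0.5315 0.1207 0.0757] yawy 1.3578940255090866 need cm [-0.1751  0.0286 -1.3672] turn [0.001  0.0044 0.0011] F [-0.0933  0.1366 -2.0383] T [ 0.0568 -0.1383  0.0315] open 0.01760844796396908 q6 -1.2270210053314556
```

Request:
send_rows(
  series=[
    {"wx": 0, "wy": 0.004, "wz": 0, "dx": -0.2, "dy": 0, "dz": -0.4, "fingers": 255},
    {"wx": 0, "wy": 0, "wz": 0, "dx": 0, "dy": 0, "dz": -0.3, "fingers": 255},
  ],
)

```text
t: 11.82
tool_pos: [0.5298, 0.1207, 0.0689]
orientation: [0.334, 3.122, -0.001]
force: [0.3, -1.1, -2.1]
opening: 0.0181
```

Run:
```python
from h import *
need([.5297,.121,.062],1.359)
```

```text
t 11.8167 pos [0.5298 0.1207 0.0689] yawy 1.3578237145262078 need cm [-0.0142  0.0291 -0.6896] turn [0.0009 0.0012 0.0012] F [ 0.2919 -1.1306 -2.0548] T [ 0.0239 -0.1715  0.032 ] open 0.0180838487034285 q6 -1.227094022834478
```

Past the block's top with no contact. Lowering the rest.

Request:
send_rows(
  series=[
    {"wx": 0, "wy": 0, "wz": 0, "dx": 0, "dy": 0, "dz": -0.35, "fingers": 255},
    {"wx": 0, "wy": 0, "wz": 0, "dx": 0, "dy": 0, "dz": -0.25, "fingers": 255},
    {"wx": 0, "wy": 0, "wz": 0, "dx": 0, "dy": 0, "dz": -0.1, "fingers": 255},
  ],
)

```text
t: 12.07
tool_pos: [0.53, 0.1207, 0.0617]
orientation: [0.334, 3.122, -0.001]
force: [-7.2, -1.7, 15.7]
opening: 0.018
```

Run:
```python
from h import *
need([.5297,.121,.062],1.359)
```

```text
t 12.0667 pos [0.53   0.1207 0.0617] yawy 1.3579723236600496 need cm [-0.0262  0.0261  0.0322] turn [0.001  0.0014 0.001 ] F [-7.2324 -1.6638 15.6611] T [-0.1828  1.0789  0.0142] open 0.017996839585188884 q6 -1.227111421897607
```

Seated on the block. Opening:

Request:
send_rows(
  series=[
    {"wx": 0, "wy": 0, "wz": 0, "dx": 0, "dy": 0, "dz": 0.02, "fingers": 255},
    {"wx": 0, "wy": 0, "wz": 0, "dx": 0, "dy": 0, "dz": 0, "fingers": 120},
    {"wx": 0, "wy": 0, "wz": 0, "dx": 0, "dy": 0, "dz": 0, "fingers": 60},
    {"wx": 0, "wy": 0, "wz": 0, "dx": 0, "dy": 0, "dz": 0, "fingers": 0},
    {"wx": 0, "wy": 0, "wz": 0, "dx": 0, "dy": 0, "dz": 0, "fingers": 0},
    {"wx": 0, "wy": 0, "wz": 0, "dx": 0, "dy": 0, "dz": 0, "fingers": 0},
    {"wx": 0, "wy": 0, "wz": 0, "dx": 0, "dy": 0, "dz": 0, "fingers": 0},
  ],
)

```text
t: 12.65
tool_pos: [0.5314, 0.121, 0.0631]
orientation: [0.333, 3.12, -0.0]
force: [0.1, -1.2, 0.0]
opening: 0.0533
```

Run:
```python
from h import *
need([.5297,.121,.062],1.359)
```

```text
t 12.65 pos [0.5314 0.121  0.0631] yawy 1.3581066239385946 need cm [-0.1677 -0.0003 -0.1082] turn [0.0006 0.0042 0.0009] F [ 0.0623 -1.237   0.0209] T [ 0.0159 -0.1621 -0.0333] open 0.053315792467305376 q6 -1.2270914799811368
```

Request:
send_rows(
  series=[
    {"wx": 0, "wy": 0, "wz": 0, "dx": 0, "dy": 0, "dz": 0.8, "fingers": 0},
    {"wx": 0, "wy": 0, "wz": 0, "dx": 0, "dy": 0, "dz": 2, "fingers": 0},
    {"wx": 0, "wy": 0, "wz": 0, "dx": 0, "dy": 0, "dz": 2.5, "fingers": 0},
    {"wx": 0, "wy": 0, "wz": 0, "dx": 0, "dy": 0, "dz": 3, "fingers": 0},
    {"wx": 0, "wy": 0, "wz": 0, "dx": 0, "dy": 0, "dz": 3, "fingers": 0},
    {"wx": 0, "wy": 0, "wz": 0, "dx": 0, "dy": 0, "dz": 3, "fingers": 0},
    {"wx": 0, "wy": 0, "wz": 0, "dx": -3, "dy": 0, "dz": 1, "fingers": 0},
    {"wx": 0, "wy": 0, "wz": 0, "dx": -3, "dy": 0, "dz": 0, "fingers": 0},
    {"wx": 0, "wy": 0, "wz": 0, "dx": -3, "dy": 0, "dz": 0, "fingers": 0},
    {"wx": 0, "wy": 0, "wz": 0, "dx": 0, "dy": 0, "dz": 0, "fingers": 0},
    {"wx": 0, "wy": 0, "wz": 0, "dx": 0, "dy": 0, "dz": 0, "fingers": 0},
  ],
)

```text
t: 13.57
tool_pos: [0.4357, 0.1204, 0.2282]
orientation: [0.334, 3.118, 0.001]
force: [1.1, -0.7, 0.3]
opening: 0.0929
```

Run:
```python
from h import *
need([.5297,.121,.062],1.359)
a=robot.read_camera("top");b=robot.read_camera("scene")
cv2.imwrite("pics/t11.png",a[:,:,::-1])
cv2.imwrite("pics/z11.png",np.hstack([cv2.resize(a[165:260,235:335,::-1],None,fx=4,fy=4),cv2.resize(b[155:250,305:405,::-1],None,fx=4,fy=4)]))
cv2.imwrite("pics/r11.png",np.hstack([cv2.resize(a[180:275,415:515,::-1],None,fx=4,fy=4),cv2.resize(b[215:310,165:265,::-1],None,fx=4,fy=4)]))
```

```text
t 13.5667 pos [0.4357 0.1204 0.2282] yawy 1.3574889114434407 need cm [  9.404    0.0606 -16.6225] turn [0.0001 0.0056 0.0015] F [ 1.0508 -0.7089  0.2756] T [-0.0003 -0.0721  0.0007] open 0.09286913933020811 q6 -1.2005872029175304
```

View pics/t11.png

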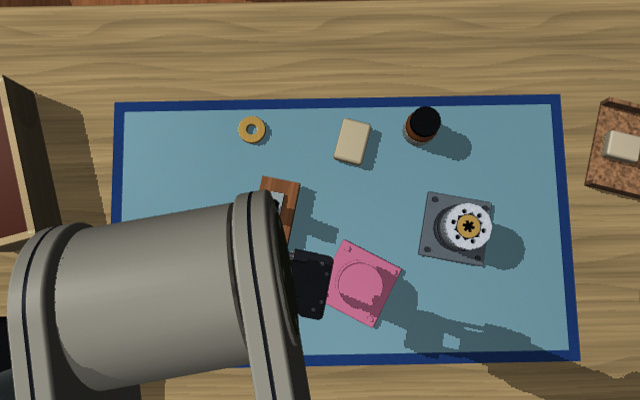

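View pics/z11.png

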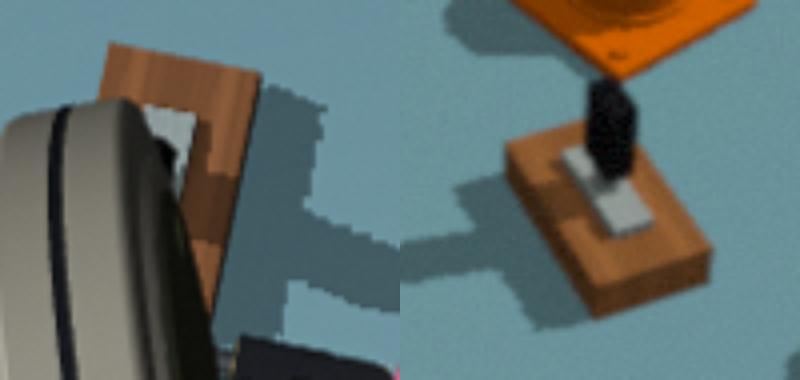

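View pics/r11.png

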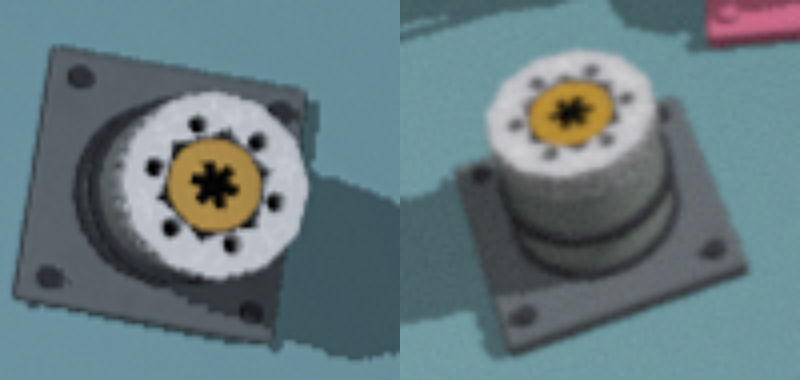

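The spanner stands upright on the stand, the bystanders look unmoved, and the ring has turned. A numeric check before handing in:

Run:
```python
from h import *
K,E=cam("top");f=lambda p,ox,oy:(np.array(p,float)+.5)/4-.5+[ox,oy]
H=cast(f([(198,124),(257,143),(274,202),(231,244),(171,228),(155,168)],415,180),.09,K,E);r=H-H.mean(0)
print(np.degrees(np.arctan2(r[:,1],r[:,0]))%60, (np.degrees(np.arctan2(r[:,1],r[:,0]))%60).mean())
a=cv2.imread("pics/top0.png").astype(int);b=cv2.imread("pics/t11.png").astype(int)
for n,(x,y) in dict(die=(251,129),soap=(352,141),jar=(422,125)).items(): print(n,np.abs(a-b)[y-25:y+26,x-25:x+26].max(2).__gt__(40).sum())
# bar in scene view
K,E=cam("scene");g=lambda p:(np.array(p,float)+.5)/4-.5+[305,155]
B=cast(g(np.array([(563,155),(590,147),(654,215),(619,237)])-[400,0]),.038,K,E);print(B.mean(0),[round(float(np.linalg.norm(B[i]-B[i-1])),4) for i in range(4)])
```

```text
[12.0615 12.2699 12.5645 12.7271 12.86   12.9821] 12.577515401534697
die 0
soap 0
jar 0
[0.5342 0.1194 0.038 ] [0.069, 0.0167, 0.0622, 0.0258]
```

```bash
python3 -c "
from plant import robot
print(robot.close_job())"
```

```text
the job is handed in; nothing more can be done
None
```

I fitted both spanner pins into opposite ring holes and turned the ring clockwise until it came up tight. I then stood the spanner back in its slot, let go and handed the job in at about 13.7 s. The hand-in reports no verdict.

- **Pins in the holes:** they went in with no force felt on the way down. The bar landed on the ring's face with about 8 N.
- **Tightening:** the torque held at 0.35 N m, then rose to about 1.0 N m and stayed there, so I stopped. The top camera shows the ring turned 0.63 rad, just inside the expected 0.6–1.0. Nothing reads the ring's stop directly, so "tight" rests on that torque rise.
- **Spanner on the stand:** it stands upright with the bar on the block. The arm's position at release puts it about 1 mm from the stand's centre. The oblique scene view gave about 4 mm, but I trust that view less. Both are within the 12 mm limit.
- **Bystanders and arm:** the soap bar, jar and brass die show no change in the top view. The open gripper is well clear of everything.

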